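# Balance a counterweight beam on the knife edge and punch its balance point

### The job

Find the balance point of the steel counterweight beam: slide it along the knife edge of the balancing stand until it stays level on the edge by itself, clear of both end rests. Then, with the beam balanced and let go, press the stand's punch down onto the beam to mark the spot and let the punch spring back up, leaving the beam lying balanced. Do not punch the beam while it is tipped, do not lift it off the edge, and leave the other things on the bench where they are.

Things in the scene. Friction and masses are not known exactly. Their poses are not given: they have to be found in the camera images.
- beam: Loose flat steel bar 36 x 200 x 12 mm, about 450 g, lying across the knife edge. Origin: centre of its underside; y along its length (end faces at +-100 mm), z its upper side. A weight block sits on its +y half, so it starts tipped 5 degrees, +y end down, and must slide towards its -y. Slides at a few N. A finger pushing its end also holds it from tipping: push a little, back off, look.
- weight (a joint): Place of the dark weight block clamped on the beam: distance (m) of its centre from the beam's middle towards +y, 0.035 to 0.070. Block 20 mm long, 34 wide, 21 high, about 120 g (30 % less to 40 % more); it does not shift. Because of it the beam's balance point lies 5 to 20 mm from its middle, on the block's side.
- edge (a point): Middle of the top of the knife edge, 60 mm above the bench. Axes: y along the beam, x across it towards the punch's column, z up. It is a flat land 10 mm wide along y: the beam stays level (within 1.5 degrees) with its balance point within about 4 mm of the edge's middle, otherwise it tips onto a rubber-topped end rest at y = +70 or -70 mm (6 mm lower). Rocking dies out in about 1 s.
- punch_top (a point): Centre of the top of the punch's black round button, 26 mm diameter, straight above the edge, 138 mm above the bench at rest. Press it straight down.
- punch (a joint): Travel of the punch, m: 0 at rest (up), it meets a level beam at 0.008. The spring needs about 2 N to start and 4 N at the beam; pressed on with 6 to 12 N it marks. It springs back when let go.
- sample_jar: Loose bystander: small white jar, 36 mm diameter, 69 high. Origin: centre of its underside.
- screwdriver: Loose bystander: screwdriver lying on the bench, 165 mm long, handle 21 mm thick. Origin: centre of its underside.
- stand: Balancing stand fixed to the bench, base plate 104 x 176 x 10 mm. Origin on the bench straight under the middle of the edge, axes as edge. Four guide pins at y = +-48 mm, to 8 mm above the edge, keep the beam in line (1.3 mm play each side). A column at x = 42 to 58 mm and an arm over the edge (20 mm wide along y, 103 to 119 mm above the bench) carry the punch.
Things that resemble listed ones, but are neither listed nor needed, are in the scene too. Several things have the shape of the beam; the one meant has the colours described above.

How it is judged:
On the way, in this order (a step that is already met when the one before it is completed fails the run):
1. the beam lies level on the knife edge by itself, untouched by the robot (angle between beam's own z axis and vertical below 0.035 rad and angular speed of beam below 0.05 rad/s and contact force between beam and the arm below 0.05 N and contact force between beam and the fingers below 0.05 N and value of joint punch below 0.003 m), for 0.3 s.
2. the punch is pressed down onto the level beam (value of joint punch above 0.0073 m and angle between beam's own z axis and vertical below 0.04 rad), for 0.05 s.
At the end, for the whole second after the job is handed in: The beam lies at rest and level (within 0.035 rad, 2 degrees) on the knife edge, its middle within 30 mm of the edge, and the punch is back up (within 2 mm) (angle between beam's own z axis and vertical below 0.035 rad and z of beam in the frame of edge between -0.003 and 0.003 m and horizontal distance between beam and edge below 0.03 m and linear speed of beam below 0.01 m/s and value of joint punch below 0.002 m); the robot touches nothing.
It fails at once if the punch is driven down while the beam is tipped (value of joint punch above 0.005 m and angle between beam's own z axis and vertical above 0.05 rad).
It fails at once if the beam is lifted or knocked off the edge (angle between beam's own z axis and vertical above 0.25 rad or z of beam in the frame of edge above 0.015 m or z of beam in the frame of edge below -0.02 m).
It fails at once if a bystander is moved more than 30 mm (distance of any of sample_jar, screwdriver from where it was at the start of the episode above 0.03 m).
It also fails if it takes over 51 s, if anything falls off the work surface, if the arm or the gripper's body presses on something with over 40 N, if the wrist force passes 120 N, or if a joint passes its speed limit or range.

### The arm

A 6-joint arm with a two-finger parallel gripper is mounted at the origin on a cart in front of the work surface, level with it; the furniture and walls round the work are solid. World frame = base frame: x ahead of the robot, y to its left, z up, the work surface at z = 0. Lengths are in m, angles in rad, forces in N, time in s.
With the tool pointing down it reaches from about 0.25 to 0.725 m from the base axis. Payload 4 kg.
Tool frame: the origin (TCP) lies midway between the tips of the shut fingers; the grasp point (between the pads) lies 19 mm behind it; z points along the fingers, y is the direction in which the jaws open and shut (so a half turn about z gives the same grasp; the last joint's range is limited). The gripper opens to 85 mm and grips with 20 to 120 N. Pads are 22 mm wide; open, the fingers measure 114 mm over their backs; the gripper's body (76 mm by 85 mm) begins 54 mm behind the grasp point. The pads swing forward as they close: fully open they stand 13 mm farther back than shut.
Start: joints at [1.215, 0.241, 0.005, 1.335, 0, 1.571], TCP at [0.174, 0.469, 0.193] pointing down, gripper open.
Joint ranges: [-2.72, 2.72], [-1.05, 1.87], [-1.09, 1.28], [-1.99, 2.15], [-1.42, 1.44], [-3.14, 3.14]. Speed limits (rad/s): [2.79, 2.79, 3.14, 3.14, 3.14, 3.14].

### API

Orientations are given as a unit quaternion [x, y, z, w].
In Python, from workcell import monitor, cams, order gives the robot as it stands.
- The arm moves only by the tool send_rows, never from a script. Its argument "moves" is a list of rows, each a list of 4 numbers: the shift along the tool's x, y, z as a fraction of full scale, then the turn about the tool's z as a fraction of full scale. A call has 1 to 20 rows; each row shifts and turns the commanded pose from where the row before left it, along the tool's axes as they then stand; what a row does not reach is not made up. Full scale, the value 1, is 100 cm for a shift and 0.1 rad for a turn. A row lasts 1/10 s, in which the tool goes at most 50 mm and 8.59 degrees, less where a joint would pass 70% of its speed; a pose out of reach is approached as far as the arm can. A call with a number of a shift or a turn outside -1 to 1 is refused whole. A call with a gripper value outside its range is refused whole. "claw" is the gripper's target within -1 to 1 (fully open at 1, half-way at 0, shut at -1), set as the call begins (left out, the last holds). The fingers move at their own pace and stop on an object; the grip force is fixed at half the most. Time passes only in rows, so rows that do not move let the fingers close. It gives the time, the measured TCP pose, the force and the opening at its end, in the units of the state.
- monitor.get_obs(): the state, without advancing time (a new reading comes with each control period).
- cams.camera(name): name is "scene" or "side" or "wrist"; returns (picture, depth): 420x560x3 uint8, blue, green, red; 420x560 float32, m along the optical axis (not along the pixel's ray), 0 where there is no reading.
- cams.camera_info(name): a dict with "intrinsics" (3x3 intrinsics, pixels), "T" (4x4, takes a point from camera to world coordinates); the wrist camera has in their place "mount" (4x4, takes a point from camera to tool coordinates, whose origin is the TCP and whose axes are the flange's). Camera axes: x right, y up, looking along -z (the intrinsics and any distortion apply to the point x, -y, -z); pixel columns grow to the right and rows downward; lengths in m; the calibration is good to about 2 mm. A picture is of the moment at which its call begins: read the wrist's pose just before it. camera_info takes no time and is no camera call.
- order.job_done(): hands the job in, once; it reports no verdict.
The state is a dict: "clock": time; "joint_pos": joint angles; "joint_vel": joint speeds; "tau": joint torques, N m; "eef_pos": TCP position; "tool_rot": TCP orientation; "ft_force": force on the tool from outside, world axes, zero at the start; "ft_torque": the same for the moment, N m; "grip_width": finger opening in m.
Only numpy, scipy, OpenCV 4.12 (cv2) and the standard library are available. Lean on these libraries where they do the work, as an engineer would, in place of code of your own. Each camera call takes 0.05 s, during which the arm holds its last target.

## Working session

There is one attempt and no reset: what is moved stays moved. The work goes in short steps, Python scripts to look and compute and a tool call to move; the robot and the scene stay as the last step left them, time stands still between calls to the robot, and variables do not carry over. Pictures are saved under pics/ and viewed, and the job is handed in when it is done.

Besides the shell and the picture viewer there is one more tool, called after "Request:" as name(argument=value, ...), one argument or row to a line, values as JSON. send_rows: Moves the arm, as the interface text tells. Its arguments: {"type":"object","properties":{"moves":{"type":"array","items":{"type":"array","items":{"type":"number","minimum":-1,"maximum":1}}},"claw":{"type":"number"}},"required":["moves"]}

```bash
ls; mkdir -p pics
cat > h.py <<'E'
import numpy as np,cv2
from workcell import monitor,cams,order
def snap(n,f):
    p,d=cams.camera(n); cv2.imwrite('pics/%s.png'%f,p); np.save('pics/%s.npy'%f,d); return p,d
def pts(n,d,T=None):
    i=cams.camera_info(n);K=np.array(i['intrinsics']);T=np.array(i['T']) if T is None else T
    h,w=d.shape;u,v=np.meshgrid(np.arange(w),np.arange(h))
    P=np.stack([(u-K[0,2])/K[0,0]*d,-(v-K[1,2])/K[1,1]*d,-d,np.ones_like(d)],-1)
    return (P@T.T)[...,:3]
def proj(n,p):
    i=cams.camera_info(n);K=np.array(i['intrinsics']);T=np.linalg.inv(np.array(i['T']))
    c=T@np.append(p,1);return K[0,0]*c[0]/-c[2]+K[0,2],K[1,1]*-c[1]/-c[2]+K[1,2]
E
python3 - <<'E'
from h import *
o=monitor.get_obs();print(o)
for n in('scene','side'):
    snap(n,n+'0');print(cams.camera_info(n))
print(cams.camera_info('wrist'))
E
```

```text
pics
{'clock': 0.0, 'joint_pos': array([ 1.21497152e+00,  2.41421869e-01,  3.70728426e-03,  1.33520174e+00,
       -2.20695390e-05,  1.57080567e+00]), 'joint_vel': array([ 9.09870207e-05,  9.93287242e-04,  4.27707249e-04, -1.78172918e-03,
       -4.06516225e-04,  8.92758978e-04]), 'tau': array([-1.45157142e-04, -3.72314394e+01,  2.52410853e+01,  1.68756838e-02,
       -6.68397092e-06,  3.95984770e-06]), 'eef_pos': array([0.1739369 , 0.46799905, 0.19180215]), 'tool_rot': array([ 1.76979805e-01,  9.84213912e-01, -1.04522242e-03, -1.76728459e-04]), 'ft_force': array([-1.3181602 , -0.01086164,  0.03631328]), 'ft_torque': array([-0.01744658,  0.00550436,  0.00464117]), 'grip_width': 0.08567243799444842}
{'intrinsics': array([[414.70159969,   0.        , 278.42047665],
       [  0.        , 414.70159969, 210.28814896],
       [  0.        ,   0.        ,   1.        ]]), 'T': array([[ 0.77261471,  0.24805837, -0.58440872, -0.05467898],
       [-0.634489  ,  0.33379444, -0.69714057, -0.66595277],
       [ 0.02214083,  0.90942197,  0.4152848 ,  0.50715098],
       [ 0.        ,  0.        , 
[... 270 characters left out ...]
  [-0.32179327,  0.64235729, -0.69557617, -0.70171104],
       [ 0.0180356 ,  0.73867777,  0.67381739,  0.8311422 ],
       [ 0.        ,  0.        ,  0.        ,  1.        ]])}
{'intrinsics': array([[299.74974042,   0.        , 282.20378106],
       [  0.        , 299.74974042, 206.34862975],
       [  0.        ,   0.        ,   1.        ]]), 'mount': array([[ 3.38095701e-04,  9.63481379e-01,  2.67775126e-01,
         6.74687565e-02],
       [ 9.99999942e-01, -3.37115042e-04, -4.96372327e-05,
         2.94503217e-04],
       [ 4.24464733e-05,  2.67775127e-01, -9.63481437e-01,
        -1.81797758e-01],
       [ 0.00000000e+00,  0.00000000e+00,  0.00000000e+00,
         1.00000000e+00]])}
```

View pics/scene0.png

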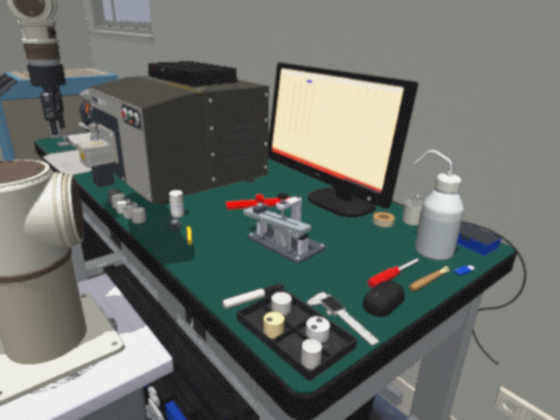

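View pics/side0.png

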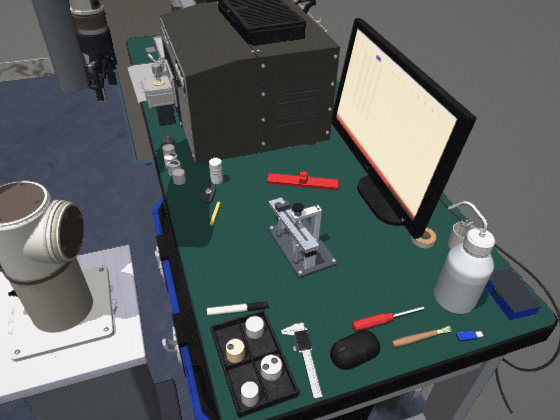

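Run:
```python
from h import *
a=cv2.imread('pics/side0.png')[185:285,255:355];b=cv2.imread('pics/scene0.png')[185:265,235:335]
cv2.imwrite('pics/z0.png',np.hstack([cv2.resize(a,(400,400),interpolation=2),cv2.resize(b,(400,400),interpolation=2)]))
for n in('scene','side'):
    d=np.load('pics/%s0.npy'%n);P=pts(n,d)
    m=(P[...,2]>.003)&(P[...,2]<.16)&(P[...,0]>.3)&(P[...,0]<.75)&(abs(P[...,1])<.25)
    r=slice(185,285)
    u0,u1=(235,335) if n=='scene' else (255,355)
    mm=np.zeros_like(m);mm[r,u0:u1]=m[r,u0:u1];Q=P[mm]
    for lo,hi in((.005,.015),(.05,.09),(.10,.125),(.13,.15)):
        q=Q[(Q[:,2]>lo)&(Q[:,2]<hi)]
        if len(q): 
            print(n,lo,len(q),q.mean(0),q.min(0),q.max(0))
            print(cv2.minAreaRect(q[:,:2].astype(np.float32)*1000))
```

```text
scene 0.005 1065 [0.54664896 0.0269339  0.00936787] [ 0.40458654 -0.12351367  0.00500841] [0.72862271 0.24957178 0.01495036]
((561.8314208984375, 54.85896301269531), (448.4960021972656, 173.0928955078125), 65.74838256835938)
scene 0.05 1001 [0.52909277 0.0262076  0.06916116] [ 0.49941328 -0.06043783  0.05001571] [0.58986625 0.14163514 0.08977673]
((544.507568359375, 42.09160614013672), (85.10836029052734, 201.4283905029297), 6.040454387664795)
scene 0.1 207 [0.54886429 0.01638272 0.11136313] [0.5177466  0.00602823 0.10018734] [0.5915537  0.03274281 0.12460806]
((555.361572265625, 20.582279205322266), (74.25959777832031, 22.753177642822266), 6.764857292175293)
scene 0.13 58 [0.52719411 0.01556513 0.13583599] [0.51777073 0.00380455 0.13007577] [0.54127289 0.03089536 0.13858624]
((528.0255737304688, 17.471288681030273), (23.280946731567383, 23.778154373168945), 47.260986328125)
side 0.005 1316 [0.54825706 0.01184326 0.00894462] [ 0.48095606 -0.07569312  0.00500835] [0.72014765 0.23946796 0.01498605]
((573.441162109375, 82.31683349609375), (336.8865051269531, 174.84622192382812), 65.90082550048828)
side 0.05 1154 [0.52983532 0.02291164 0.07028131] [ 0.49902295 -0.06158707  0.05021865] [0.58737856 0.14065497 0.08999406]
((543.0011596679688, 41.541664123535156), (82.61351776123047, 203.77310180664062), 6.214212894439697)
side 0.1 268 [0.55160619 0.01604165 0.1120134 ] [0.51646968 0.00484749 0.10007434] [0.58893068 0.03218598 0.12288931]
((552.5006713867188, 18.438491821289062), (72.5180435180664, 23.698606491088867), 4.898671627044678)
side 0.13 85 [0.52878171 0.0156532  0.13610877] [0.51678927 0.0031393  0.13090684] [0.54205413 0.03238824 0.13993279]
((529.8181762695312, 17.340389251708984), (26.26041030883789, 24.498056411743164), 39.83094024658203)
```

View pics/z0.png

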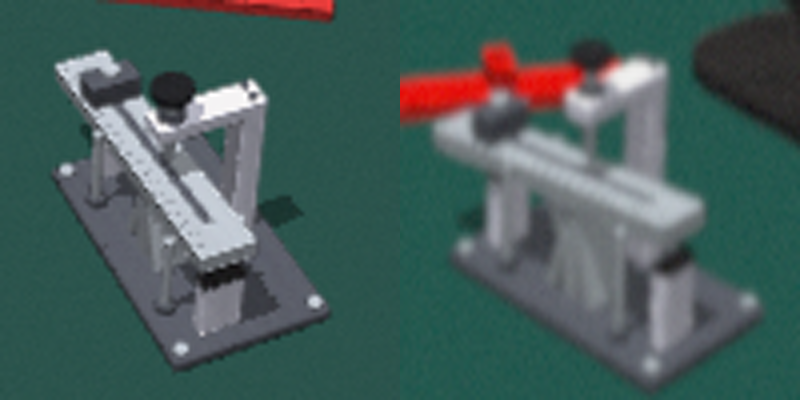

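```bash
cat >> h.py <<'E'
EDGE=np.array([.529,.0174]);YAW=np.radians(6.0)
R2=np.array([[np.cos(YAW),-np.sin(YAW)],[np.sin(YAW),np.cos(YAW)]])
def sf(P):
    q=P.copy();q[...,:2]=(P[...,:2]-EDGE)@R2;return q
def beam(n,tag):
    p,d=snap(n,tag);return beamfit(n,d)
def beamfit(n,d):
    q=sf(pts(n,d)).reshape(-1,3)
    m=(abs(q[:,0])<.014)&(abs(q[:,1])<.13)&(q[:,2]>.052)&(q[:,2]<.09)&(d.ravel()>0)
    q=q[m];ok=np.ones(len(q),bool)
    for _ in range(8):
        A=np.c_[q[:,1],q[:,0],np.ones(len(q))];c=np.linalg.lstsq(A[ok],q[ok,2],rcond=None)[0]
        r=q[:,2]-A@c;ok=abs(r)<max(.0025,0)
    w=q[~ok&(r>.006)]
    print(n,'tilt deg(y)',np.degrees(np.arctan(c[0])),'xt',np.degrees(np.arctan(c[1])),'z0',c[2],'n',ok.sum(),'y ends',np.percentile(q[ok,1],[0,1,99,100]),'block y',np.percentile(w[:,1],[5,50,95]) if len(w) else None, 'x',q[ok,0].min(),q[ok,0].max())
E
python3 - <<'E'
from h import *
for n in('scene','side'):
    d=np.load('pics/%s0.npy'%n);beamfit(n,d)
    P=pts(n,d);q=sf(P)
    # beam rect & yaw
    m=(q[...,2]>.055)&(q[...,2]<.082)&(abs(q[...,0])<.025)&(abs(q[...,1])<.13);
    print(cv2.minAreaRect((P[m][:,:2]*1000).astype(np.float32)), len(P[m]))
    # base plate
    m=(q[...,2]>.005)&(q[...,2]<.014)&(abs(q[...,0])<.06)&(abs(q[...,1])<.1)
    print('base',cv2.minAreaRect((P[m][:,:2]*1000).astype(np.float32)))
    # block
    m=(q[...,2]>.082)&(q[...,2]<.1)&(abs(q[...,0])<.025)&(abs(q[...,1])<.13)&(abs(q[...,1])>.03);b=q[m];print('block top',len(b),b.mean(0),b.min(0),b.max(0))
    # obstacles within workspace near +y end
    m=(q[...,2]>.015)&(P[...,0]>.42)&(P[...,0]<.66)&(P[...,1]>.12)&(P[...,1]<.3);b=P[m]
    print('obst',len(b),b.min(0) if len(b) else 0,b.max(0) if len(b) else 0)
E
```

```text
scene tilt deg(y) -4.586683725743231 xt 0.47416361279348934 z0 0.07165716607521451 n 319 y ends [-0.07680308 -0.07523068  0.12059211  0.12364544] block y [-0.00017931  0.07162728  0.08472357] x -0.013931739792856179 0.013756992019467338
((525.2536010742188, 40.473331451416016), (48.50760269165039, 201.61181640625), 3.4464786052703857) 759
base ((540.2664184570312, 19.61817169189453), (95.49698638916016, 177.55184936523438), 6.493988990783691)
block top 37 [0.00045319 0.07688357 0.08358143] [-0.01573547  0.0692139   0.08202114] [0.01744077 0.08733405 0.08662091]
obst 104 [0.49941328 0.12079438 0.01522314] [0.65107078 0.26676065 0.06313619]
side tilt deg(y) -4.702137819130235 xt 0.027069428305883374 z0 0.07124555545292399 n 487 y ends [-0.07784843 -0.07578186  0.12050677  0.12434015] block y [-0.00132262  0.07164144  0.08474443] x -0.013928186391451691 0.01398671288942582
((526.9755859375, 39.806396484375), (49.550201416015625, 203.65472412109375), 5.886538028717041) 918
base ((539.0726928710938, 17.179428100585938), (99.58296203613281, 179.5854034423828), 6.314848899841309)
block top 55 [-0.00121413  0.07535859  0.08412022] [-0.01627187  0.06572018  0.08204806] [0.01557975 0.08493751 0.0897266 ]
obst 141 [0.49902295 0.12071907 0.01511658] [0.65094643 0.2921597  0.06506983]
```

Run:
```python
from h import *
Q=[]
for n in('scene','side'):
    d=np.load('pics/%s0.npy'%n);P=pts(n,d)[d>0].reshape(-1,3);Q.append(P)
Q=np.vstack(Q);m=(Q[:,2]>.03)&(Q[:,0]>-.1)&(Q[:,0]<.9)&(Q[:,1]>-.3)&(Q[:,1]<.8)
Q=Q[m]
xs=np.arange(-.1,.9,.05);ys=np.arange(.75,-.31,-.05)
print('x   ',' '.join('%4d'%(x*1000) for x in xs))
for y in ys:
    r=[]
    for x in xs:
        k=(abs(Q[:,0]-x-.025)<.025)&(abs(Q[:,1]-y-.025)<.025)
        r.append('%4d'%(Q[k,2].max()*1000) if k.sum()>2 else '   .')
    print('%5d'%(y*1000),' '.join(r))
```

```text
x    -100  -50    0   50  100  150  200  250  300  350  400  450  500  550  600  650  700  750  800  850
  750    .    .    .    .    .    .    .    .  187  301  312  320  325  322    .    .    .  322    .    .
  700    .    .    .    .    .    .    .  145  197  303  311  320  372  374  374  374    .  323    .    .
  649    .    .    .    .    .    .    .  145  203  302  311  321  374  375  374  374    .  323    .    .
  599    .    .    .    .    .    .    .  145  176  301  311  321  374  375  375  375    .  322    .    .
  549    .    .    .    .    .    .    .    .   30  302  312  321  375  375  376  375  371  323    .    .
  499    .    .    .    .    .  325  344   32   33  302  311  320  374  375  375  375  373  323    .    .
  449    .    .    .    .  496  497  539   33   33  302  311  320  373  375  376  375  373  323    .    .
  399    .    .    .    .  535  537  537   34  266  300  311  320  364  364  363  354  323  322  383    .
  349    .    .    .    .  335  346    .   34   34  300  310  320  321  323  323  321  322  323  391    .
  299    .    .    .    .    .    .    . 
[... 636 characters left out ...]
   .    .    .    .    .  139  117    .    .    .  354  391    .
  -50  205  309  310  308    .    .    .    .    .    .    .    .   79   78    .    .    .  385  391    .
 -100    .  309  309  291    .    .    .    .    .    .    .    .   80   78    .    .    .  389  392   54
 -150    .    .    .    .    .    .    .    .    .    .    .    .    .    .    .    .    .  390  390   59
 -200    .    .    .    .    .    .    .    .   31   31    .    .    .    .    .    .    .  249  247    .
 -250    .    .    .    .    .    .    .   33   36    .    .    .    .    .    .    .    .  243  244   33
 -300    .    .    .    .    .    .    .    .   37    .    .    .   39   37    .    .    .  193  195  127
```

Request:
send_rows(
  moves=[
    [-0.02,-0.037,0,0],
    [-0.02,-0.037,0,0],
    [-0.02,-0.037,0,0],
    [-0.02,-0.037,0,0],
    [-0.02,-0.037,0,0],
    [0,0,0,-0.92],
    [0,0,0,-0.92],
    [0,0,0,-0.92],
    [0,0,0,-0.92],
    [0,0,0,-0.92],
    [0,0,0,0],
  ],
  claw=-1,
)

```text
clock: 1.2
eef_pos: [0.2032, 0.2601, 0.1924]
tool_rot: [-0.052, 0.999, -0.0, -0.0]
ft_force: [0.1, -0.5, 0.4]
grip_width: 0.0003
```

```bash
cat >> h.py <<'E'
from scipy.spatial.transform import Rotation as Ro
def st():
    o=monitor.get_obs();M=Ro.from_quat(o['tool_rot']).as_matrix()
    print('t',o['clock'],'p',o['eef_pos'].round(4),'stand',sf(np.array(o['eef_pos'])).round(4),'xang',np.degrees(np.arctan2(M[1,0],M[0,0])).round(2),'z',M[:,2].round(4),'F',o['ft_force'].round(2),'w',round(o['grip_width'],4),'j',o['joint_pos'].round(2));return o,M
def to(sx,sy,z):
    o,M=st();t=np.append(EDGE+R2@np.array([sx,sy]),z)
    print('tool delta',(M.T@(t-o['eef_pos'])).round(4))
E
python3 -c "
from h import *
to(0,.155,.19)"
```

```text
t 1.2 p [0.2032 0.2601 0.1924] stand [-0.2986  0.2754  0.1924] xang -174.05 z [-5.e-04 -6.e-04 -1.e+00] F [ 0.08 -0.55  0.38] w 0.0003 j [ 0.91 -0.1  -0.37  1.3   0.    0.8 ]
tool delta [-0.2987 -0.1202  0.0023]
```

Request:
send_rows(
  moves=[
    [-0.0427,-0.0172,0,0],
    [-0.0427,-0.0172,0,0],
    [-0.0427,-0.0172,0,0],
    [-0.0427,-0.0172,0,0],
    [-0.0427,-0.0172,0,0],
    [-0.0427,-0.0172,0,0],
    [-0.0427,-0.0172,0,0],
    [0,0,0,0],
    [0,0,0.035,0],
    [0,0,0.035,0],
    [0,0,0.035,0],
    [0,0,0.03,0],
    [0,0,0.01,0],
    [0,0,0,0],
    [0,0,0,0],
  ],
)

```text
clock: 2.7
eef_pos: [0.514, 0.1723, 0.049]
tool_rot: [-0.052, 0.999, 0.0, 0.001]
ft_force: [-0.4, -0.1, 1.0]
grip_width: -0.0002
```

```bash
python3 -c "
from h import *
st();a,_=snap('wrist','w1');b,_=snap('side','s1');c,_=snap('scene','c1');st()
cv2.imwrite('pics/z1.png',np.vstack([np.hstack([cv2.resize(b[165:285,235:355],(400,400)),cv2.resize(c[165:285,225:345],(400,400))])]))
beamfit('side',np.load('pics/s1.npy'))"
```

```text
t 2.7 p [0.514  0.1723 0.049 ] stand [0.0013 0.1556 0.049 ] xang -174.04 z [ 1.7e-03  6.0e-04 -1.0e+00] F [-0.37 -0.06  0.99] w -0.0002 j [ 0.32  0.42 -0.12  1.02  0.    0.22]
t 2.85 p [0.5148 0.1724 0.0497] stand [0.0021 0.1556 0.0497] xang -174.04 z [ 0.0036  0.0012 -1.    ] F [ 0.89 -0.11  0.43] w 0.0002 j [ 0.32  0.42 -0.12  1.02  0.    0.22]
side tilt deg(y) -4.854245583105783 xt -0.34153738356175983 z0 0.07119452152356189 n 486 y ends [-0.07743592 -0.07652394  0.12123602  0.12442951] block y [-0.00183578  0.07198228  0.08568838] x -0.013983596676562127 0.013998350074129097
```

View pics/w1.png

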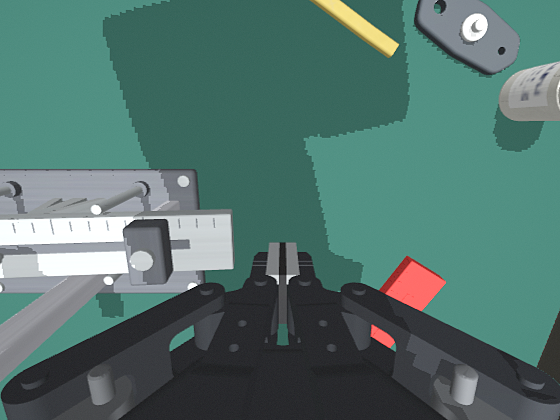

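View pics/z1.png

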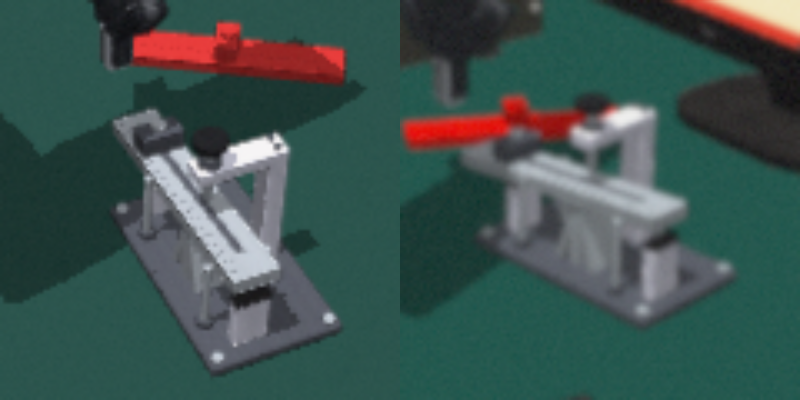

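Request:
send_rows(
  moves=[
    [0.002,-0.01,0,0],
    [0,-0.01,0,0],
    [0,-0.003,0,0],
    [0,-0.003,0,0],
    [0,-0.003,0,0],
    [0,-0.003,0,0],
    [0,-0.003,0,0],
    [0,-0.003,0,0],
    [0,-0.003,0,0],
    [0,-0.003,0,0],
    [0,0,0,0],
  ],
)

```text
clock: 3.95
eef_pos: [0.5159, 0.1275, 0.0477]
tool_rot: [-0.052, 0.999, -0.0, -0.0]
ft_force: [-0.1, 0.4, 0.3]
grip_width: 0.0001
```

```bash
python3 -c "
from h import *
st();a,_=snap('wrist','w2');beam('side','s2')"
```

```text
t 3.95 p [0.5159 0.1275 0.0477] stand [-0.0016  0.1108  0.0477] xang -174.05 z [-1.e-04 -0.e+00 -1.e+00] F [-0.11  0.38  0.3 ] w 0.0001 j [ 0.24  0.41 -0.15  1.01 -0.    0.14]
side tilt deg(y) -4.792801495134067 xt -0.3078413211675858 z0 0.07134258164983144 n 476 y ends [-0.07774326 -0.07606263  0.12180417  0.1238313 ] block y [-0.00140726  0.07285835  0.10280612] x -0.013898493152911843 0.013947153072268688
```

View pics/w2.png

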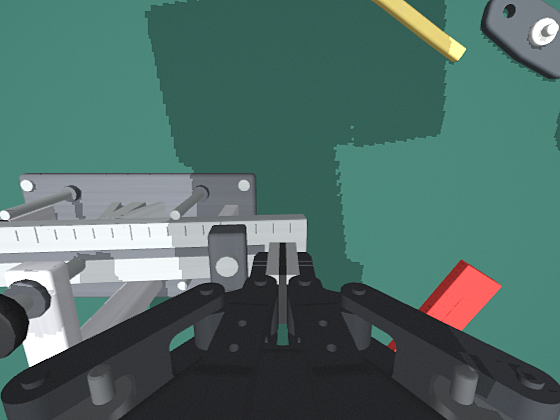

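```bash
python3 -c "
from h import *
i=cams.camera_info('wrist');K=i['intrinsics'];M=i['mount'];c=np.linalg.inv(M)@[0,0,0,1];print('tcp px',K[0,0]*c[0]/-c[2]+K[0,2],K[1,2]+K[1,1]*c[1]/c[2],c)
d=np.load('pics/w2.npy');P=pts('wrist',d,M)
for v in (225,235,245,250,255,260,265,270,275): print(v,[P[v,u].round(4).tolist() for u in (262,275,292,303)])
s=np.load('pics/s2.npy');q=sf(pts('side',s)).reshape(-1,3);m=(abs(q[:,0])<.03)&(q[:,1]>.085)&(q[:,1]<.13)&(q[:,2]>.03)&(q[:,2]<.11);q=q[m];
for a in q[np.argsort(q[:,2])][::4]:print(a.round(3))
"
```

```text
tcp px 281.9811788917543 231.53383065180228 [-1.43473416e-04 -1.62325765e-02 -1.93197212e-01  1.00000000e+00]
225 [[0.0103, -0.0116, -0.0168], [0.0098, -0.0041, -0.0155], [0.01, 0.0059, -0.0161], [0.0095, 0.0124, -0.0146]]
235 [[0.004, -0.0117, -0.0167], [0.0038, -0.0041, -0.016], [0.0037, 0.0059, -0.0158], [0.0037, 0.0124, -0.0158]]
245 [[-0.0017, -0.0117, -0.018], [0.011, -0.0033, -0.0481], [0.0108, 0.0049, -0.0478], [-0.003, 0.0126, -0.015]]
250 [[-0.0051, -0.0118, -0.0176], [0.0108, -0.0032, -0.0536], [0.0106, 0.0047, -0.0531], [-0.0067, 0.0127, -0.014]]
255 [[0.0061, -0.0096, -0.0489], [0.0103, -0.0031, -0.0581], [0.0102, 0.0046, -0.0577], [0.0065, 0.0101, -0.0497]]
260 [[0.0067, -0.0091, -0.0556], [0.0103, -0.003, -0.0632], [0.0107, 0.0044, -0.0639], [0.0068, 0.0097, -0.0559]]
265 [[0.006, -0.0089, -0.0592], [0.0104, -0.0029, -0.0681], [0.0105, 0.0042, -0.0683], [0.0067, 0.0094, -0.0606]]
270 [[0.0067, -0.0085, -0.0653], [0.0105, -0.0027, -0.0726], [0.0107, 0.0041, -0.073], [0.0061, 0.0091, -0.0642]]
275 [[0.0116, -0.0075, -0.0788], [0.0102, -0.0027, -0.0763], [0.0104, 0.004, -
[... 181 characters left out ...]
8 0.06 ]
[-0.004  0.122  0.06 ]
[0.014 0.113 0.06 ]
[-0.008  0.119  0.061]
[0.003 0.113 0.061]
[-0.013  0.12   0.061]
[-0.011  0.106  0.062]
[-0.006  0.112  0.062]
[-0.011  0.118  0.062]
[-0.018  0.092  0.063]
[-0.002  0.109  0.063]
[0.011 0.119 0.063]
[-0.011  0.1    0.063]
[-0.01   0.103  0.064]
[-0.015  0.092  0.064]
[0.013 0.089 0.08 ]
[0.002 0.107 0.083]
[-0.013  0.104  0.087]
[-0.003  0.1    0.09 ]
[-0.01   0.104  0.092]
[0.    0.097 0.094]
[-0.011  0.096  0.095]
[-0.004  0.1    0.097]
[-0.009  0.095  0.099]
[-0.013  0.104  0.1  ]
[-0.014  0.107  0.101]
[-0.015  0.11   0.102]
[0.003 0.097 0.103]
[-0.008  0.096  0.105]
[-0.01   0.098  0.106]
[-0.014  0.101  0.108]
[-0.015  0.105  0.109]
```

```bash
python3 -c "
from h import *
s=np.load('pics/s1.npy');q=sf(pts('side',s)).reshape(-1,3);m=(abs(q[:,0])<.03)&(q[:,1]>.13)&(q[:,1]<.18)&(q[:,2]>.03)&(q[:,2]<.14);q=q[m];
q=q[np.argsort(q[:,2])]
for a in q[:60:3]:print(a.round(3))
d=np.load('pics/w1.npy')
from h import *
P=pts('wrist',d,cams.camera_info('wrist')['mount'])
for v in range(236,252,2): print(v,[P[v,u].round(4).tolist() for u in (270,275,282,292,297)])
print(proj('side',[.514,.172,.049]),proj('side',[.514,.172,.09]))
a=cv2.imread('pics/s1.png')[140:240,230:330];cv2.imwrite('pics/z2.png',cv2.resize(a,(600,600),interpolation=0))
"
```

```text
[-0.006  0.15   0.085]
[-0.01   0.159  0.089]
[-0.007  0.146  0.092]
[-0.002  0.144  0.094]
[0.002 0.142 0.095]
[-0.001  0.142  0.096]
[-0.011  0.149  0.097]
[-0.01   0.147  0.098]
[-0.011  0.155  0.099]
[0.003 0.144 0.1  ]
[-0.009  0.148  0.101]
[-0.011  0.155  0.102]
[-0.004  0.141  0.104]
[-0.006  0.149  0.105]
[0.007 0.142 0.106]
[-0.004  0.142  0.106]
[0.001 0.139 0.107]
[-0.007  0.141  0.108]
[-0.009  0.149  0.109]
[0.006 0.139 0.112]
236 [[-0.0212, -0.0098, 0.0467], [-0.0214, -0.0057, 0.0473], [-0.0213, -0.0, 0.0469], [-0.0213, 0.0081, 0.0471], [-0.0216, 0.0122, 0.0479]]
238 [[-0.0231, -0.0098, 0.0472], [-0.0226, -0.0057, 0.046], [-0.0234, -0.0, 0.0479], [-0.0234, 0.0082, 0.0478], [-0.023, 0.0122, 0.0469]]
240 [[-0.0244, -0.0098, 0.046], [-0.0248, -0.0057, 0.0471], [-0.0245, -0.0, 0.0463], [-0.0247, 0.0082, 0.0468], [-0.0245, 0.0122, 0.0464]]
242 [[0.0102, -0.0059, -0.0424], [0.0104, -0.0034, -0.043], [0.01, 0.0, -0.0419], [0.0106, 0.005, -0.0434], [-0.0263, 0.0122, 0.0466]]
244 [[0.0102, -0.0058, -0.045], [0.0108, -0.0034, -0.0466], [0.0107, 0.0, -0.0463], [0.0108, 0.0049, -0.0465], [-0.0283, 0.0123, 0.047]]
246 [[0.0106, -0.0057, -0.0485], [0.0106, -0.0033, -0.0485], [0.0106, 0.0, -0.0484], [0.0102, 0.0049, -0.0475], [-0.0306, 0.0124, 0.0482]]
248 [[0.0104, -0.0056, -0.0503], [0.0108, -0.0032, -0.0513], [0.0111, 0.0, -0.0519], [0.0106, 0.0048, -0.0509], [-0.0318, 0.0123, 0.047]]
250 [[0.0106, -0.0055, -0.0531], [0.0107, -0.0032, -0.0534], [0.0108, 0.0, -0.0536], [0.0107, 0.0047, -0.0535], [-0.0335, 0.0124, 0.0468]]
(np.float64(269.472430714105), np.float64(194.88083791895446)) (np.float64(269.573769773582), np.float64(182.51111794704096))
```

View pics/z2.png

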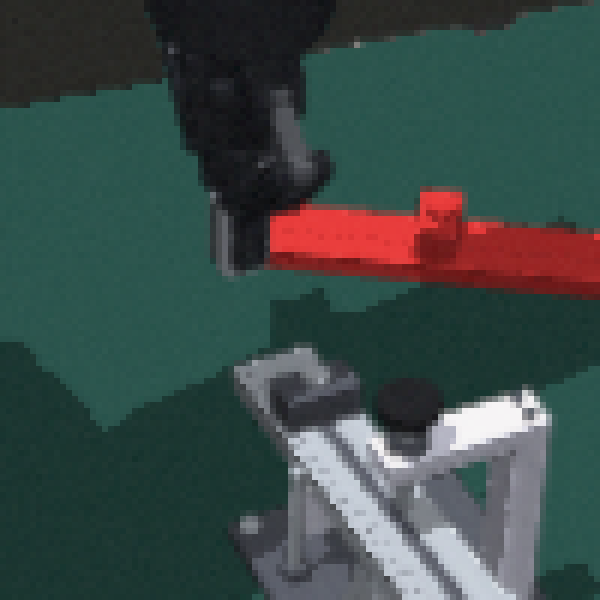

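```bash
python3 -c "
from h import *
d=np.load('pics/w1.npy')
P=pts('wrist',d,cams.camera_info('wrist')['mount']).reshape(-1,3);m=(d.ravel()>0)&(P[:,2]<-.03);P=P[m]
for a in range(-100,101,10):
    k=P[abs(P[:,1]*1000-a)<5]
    if len(k):print(a,len(k),'zmax(lowest)',k[:,2].max().round(4),'x',k[:,0].min().round(3),k[:,0].max().round(3))
"
```

```text
-80 841 zmax(lowest) -0.03 x -0.019 0.015
-70 1247 zmax(lowest) -0.0301 x -0.019 0.016
-60 1412 zmax(lowest) -0.0301 x -0.018 0.015
-50 4613 zmax(lowest) -0.1042 x 0.002 0.014
-40 5929 zmax(lowest) -0.092 x -0.009 0.013
-30 3927 zmax(lowest) -0.0841 x -0.009 0.014
-20 3307 zmax(lowest) -0.0796 x -0.005 0.021
-10 6788 zmax(lowest) -0.0424 x 0.006 0.021
0 6191 zmax(lowest) -0.0419 x -0.012 0.017
10 6894 zmax(lowest) -0.0426 x 0.006 0.021
20 3349 zmax(lowest) -0.0798 x -0.004 0.021
30 3885 zmax(lowest) -0.0844 x -0.009 0.014
40 6012 zmax(lowest) -0.0916 x -0.009 0.013
50 4633 zmax(lowest) -0.1038 x 0.002 0.015
60 1201 zmax(lowest) -0.1146 x 0.006 0.015
```

Request:
send_rows(
  moves=[
    [0,0.018,0,0],
    [0,0.018,0,0],
    [0,0,0,0],
    [0,0,0.018,0],
    [0,0,0.018,0],
    [0,0,0,0],
    [0,-0.005,0,0],
    [0,-0.003,0,0],
    [0,-0.003,0,0],
    [0,-0.003,0,0],
    [0,-0.003,0,0],
    [0,-0.003,0,0],
    [0,0,0,0],
  ],
)

```text
clock: 5.35
eef_pos: [0.5153, 0.1453, 0.0132]
tool_rot: [-0.052, 0.999, 0.002, 0.001]
ft_force: [-1.3, 5.7, 2.6]
grip_width: 0.0001
```

```bash
python3 -c "
from h import *
st();a,_=snap('wrist','w3');beam('side','s3')"
```

```text
t 5.35 p [0.5153 0.1453 0.0132] stand [-0.0002  0.1286  0.0132] xang -173.99 z [ 0.0025  0.0038 -1.    ] F [-1.26  5.66  2.59] w 0.0001 j [ 0.27  0.45 -0.19  0.93  0.    0.17]
side tilt deg(y) -4.640804857043441 xt 0.29158643823006014 z0 0.07130378591445745 n 500 y ends [-0.08766147 -0.08621182  0.1173268   0.12536931] block y [0.01365193 0.06868818 0.12181735] x -0.013982253931987081 0.01398603810338662
```

View pics/w3.png

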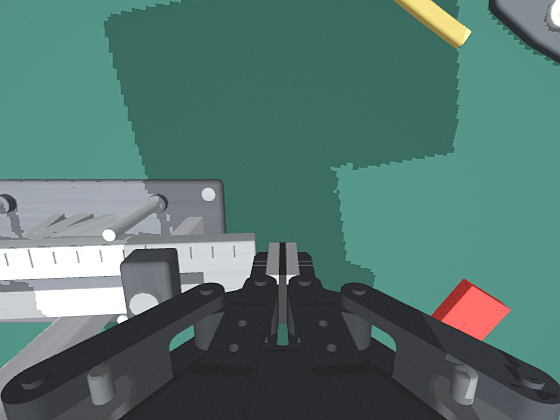

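Request:
send_rows(
  moves=[
    [0,-0.0025,0,0],
    [0,-0.0025,0,0],
    [0,-0.0025,0,0],
    [0,-0.0025,0,0],
    [0,-0.0025,0,0],
    [0,-0.0025,0,0],
    [0,-0.0025,0,0],
    [0,-0.002,0,0],
    [0,0,0,0],
    [0,0.005,0,0],
    [0,0.01,0,0],
    [0,0,0,0],
    [0,0,0,0],
    [0,0,0,0],
  ],
)

```text
clock: 6.85
eef_pos: [0.5144, 0.1388, 0.0114]
tool_rot: [-0.052, 0.999, -0.0, -0.0]
ft_force: [-0.4, 0.9, -0.5]
grip_width: -0.0001
```

```bash
python3 -c "
from h import *
st();a,_=snap('wrist','w4');beam('side','s4')"
```

```text
t 6.85 p [0.5144 0.1388 0.0114] stand [-0.0019  0.1223  0.0114] xang -174.04 z [-7.e-04 -7.e-04 -1.e+00] F [-0.43  0.87 -0.51] w -0.0001 j [ 0.26  0.45 -0.19  0.93 -0.    0.16]
side tilt deg(y) -4.566752467959033 xt 0.03419529264597894 z0 0.07116126595052327 n 529 y ends [-0.10397903 -0.10259648  0.11042796  0.1152095 ] block y [0.00137963 0.05084668 0.11460884] x -0.013915862263875008 0.013937314165297705
```

View pics/w4.png

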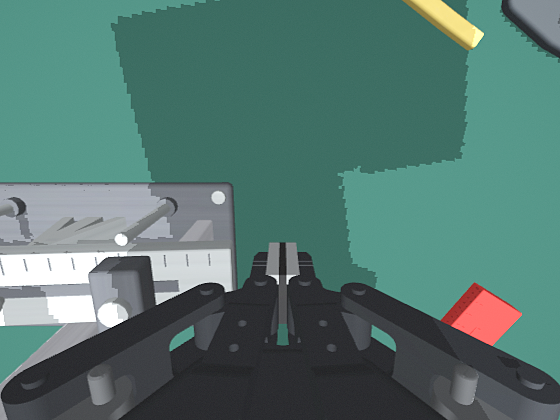

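Request:
send_rows(
  moves=[
    [0,-0.006,0,0],
    [0,-0.006,0,0],
    [0,-0.0025,0,0],
    [0,-0.002,0,0],
    [0,-0.002,0,0],
    [0,-0.002,0,0],
    [0,0,0,0],
    [0,0.005,0,0],
    [0,0.01,0,0],
    [0,0,0,0],
    [0,0,0,0],
    [0,0,0,0],
    [0,0,0,0],
  ],
)

```text
clock: 8.25
eef_pos: [0.5152, 0.1335, 0.0116]
tool_rot: [-0.052, 0.999, -0.0, -0.0]
ft_force: [-0.4, 0.5, -0.0]
grip_width: 0.0004
```

```bash
python3 -c "
from h import *
st();a,_=snap('wrist','w5');beam('side','s5')"
```

```text
t 8.25 p [0.5152 0.1335 0.0116] stand [-0.0016  0.1169  0.0116] xang -174.04 z [-1.e-04 -3.e-04 -1.e+00] F [-0.42  0.53 -0.05] w 0.0004 j [ 0.25  0.45 -0.2   0.92 -0.    0.15]
side tilt deg(y) 1.182614798220094 xt 0.41786760427719005 z0 0.07077763086744458 n 583 y ends [-0.11388866 -0.11256817  0.10160136  0.11984828] block y [-0.00218504  0.03591977  0.11201584] x -0.013954474914823699 0.013885966824323462
```

```bash
sed -i "s/(abs(q\[:,1\])<.13)&(q\[:,2\]>.052)/(q[:,1]<.08)\&(q[:,1]>-.14)\&(q[:,2]>.052)/" h.py; python3 -c "
from h import *
beamfit('side',np.load('pics/s4.npy'));beamfit('side',np.load('pics/s5.npy'))
for i in range(3):beam('side','s6');beam('scene','c6')
a=cv2.imread('pics/s6.png');c=cv2.imread('pics/c6.png')
cv2.imwrite('pics/z6.png',np.vstack([np.hstack([cv2.resize(a[165:285,235:355],(400,400)),cv2.resize(c[165:285,225:345],(400,400))])]))
st()"
```

```text
side tilt deg(y) -4.5360346013921 xt 1.7758052213678407e-05 z0 0.07118352187438254 n 477 y ends [-0.10397903 -0.10265049  0.07450237  0.07932425] block y [-0.00036775  0.04548043  0.05845822] x -0.013915862263875008 0.013937314165297705
side tilt deg(y) 1.1822082021988694 xt 0.46498492764926824 z0 0.07077897218428188 n 551 y ends [-0.11388866 -0.11260543  0.07749151  0.07928822] block y [-0.0023748   0.03376712  0.05033526] x -0.013954474914823699 0.013885966824323462
side tilt deg(y) 1.223649257989392 xt 0.21004189096948503 z0 0.07097143493848498 n 567 y ends [-0.11404406 -0.11226148  0.07758531  0.07975187] block y [-0.0026132   0.0337671   0.04767663] x -0.013991544740412138 0.01395045376090464
scene tilt deg(y) 1.2614162435261582 xt 0.47036932429709183 z0 0.0712094168173956 n 395 y ends [-0.11229316 -0.11181605  0.07772311  0.07937375] block y [-0.0003537   0.03441984  0.04967628] x -0.013980217024313107 0.013989895343847248
side tilt deg(y) 1.2864501362428948 xt 0.25376965780592026 z0 0.07071808542035837 n 551 y ends [-0.11432842 -0.112501    0.07818057  0.07967242] block y [-0.
[... 245 characters left out ...]
0.03496006  0.04993291] x -0.01399628218385558 0.013927786311305175
side tilt deg(y) 1.2784862014073644 xt -0.9551648855050109 z0 0.07089577537615686 n 556 y ends [-0.11392472 -0.11261964  0.07819113  0.0797758 ] block y [-0.00292486  0.03429474  0.04987792] x -0.013996033640989947 0.013876378581013411
scene tilt deg(y) 1.314326357962502 xt 0.37077550601324527 z0 0.07117546166596132 n 406 y ends [-0.1124325  -0.11152037  0.07743319  0.07972588] block y [-0.00094192  0.03443499  0.0501866 ] x -0.01396581395500896 0.013809322367090576
t 8.65 p [0.5152 0.1337 0.0117] stand [-0.0015  0.1171  0.0117] xang -174.04 z [ 0. -0. -1.] F [0.49 0.32 0.27] w -0.0001 j [ 0.25  0.45 -0.2   0.92 -0.    0.15]
```

View pics/z6.png

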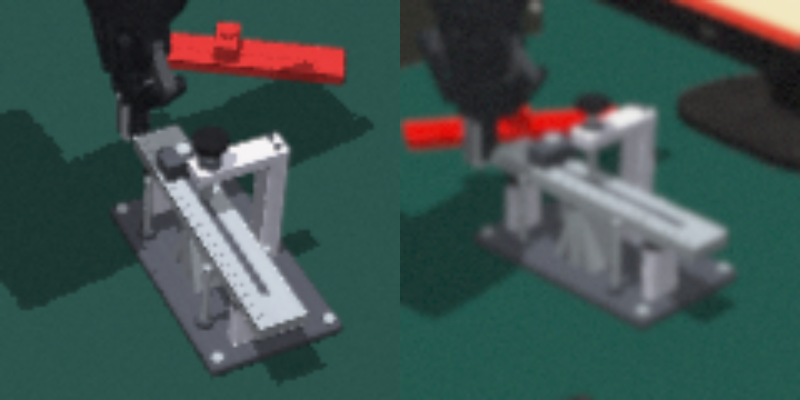

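View pics/w5.png

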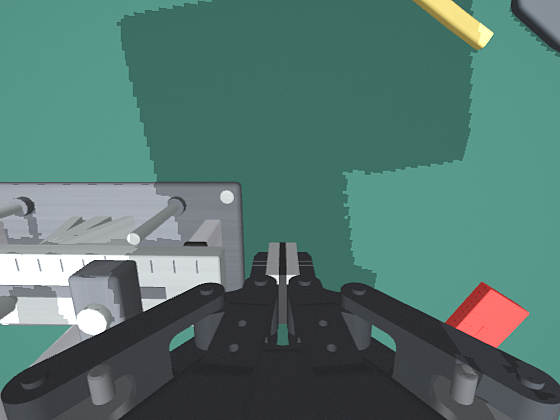

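Request:
send_rows(
  moves=[
    [0,0.002,-0.01,0],
    [0,0,-0.03,0],
    [0,0,-0.045,0],
    [0,0,-0.045,0],
    [0,0,0,0],
    [0,-0.03,0,0],
    [0,-0.03,0,0],
    [0,-0.03,0,0],
    [0,-0.028,0,0],
    [0,0,0,0],
    [0,0,0,0],
  ],
)

```text
clock: 9.75
eef_pos: [0.5273, 0.0181, 0.142]
tool_rot: [-0.051, 0.999, 0.0, 0.0]
ft_force: [0.9, 0.5, 0.8]
grip_width: -0.0
```

```bash
python3 -c "
from h import *
o,M=st();a,d=snap('wrist','w7')
i=cams.camera_info('wrist');T=np.eye(4);T[:3,:3]=M;T[:3,3]=o['eef_pos']
P=pts('wrist',d,T@i['mount']);q=sf(P)
m=(q[...,2]>.128)&(q[...,2]<.144)&(np.hypot(q[...,0],q[...,1])<.035)&(a.max(-1)<75)
print('button',m.sum(),q[m].mean(0),q[m].min(0),q[m].max(0))
k=m&(q[...,2]>.1345);print(cv2.minEnclosingCircle((q[k][:,:2]*1000).astype(np.float32)),q[k][:,2].mean())
beam('side','s7');beam('scene','c7')
for n in('side','scene'):
  d=np.load('pics/%s7.npy'%n[0].replace('s','s') if n=='side' else 'pics/c7.npy');Q=sf(pts(n,d)).reshape(-1,3);k=(abs(Q[:,2])<.012)&(abs(Q[:,0])<.2)&(abs(Q[:,1])<.2)&(d.ravel()>0)&((abs(Q[:,0])>.08)|(abs(Q[:,1])>.11));Q=Q[k];k=abs(Q[:,2]-np.median(Q[:,2]))<.004;Q=Q[k];c=np.linalg.lstsq(np.c_[Q[:,1],Q[:,0],np.ones(len(Q))],Q[:,2],rcond=None)[0];print(n,'bench tilt y,x',np.degrees(c[:2]),c[2])
"
```

```text
t 9.75 p [0.5273 0.0181 0.142 ] stand [-0.0017  0.0009  0.142 ] xang -174.11 z [ 2.e-04  5.e-04 -1.e+00] F [0.85 0.49 0.84] w -0.0 j [ 0.03  0.32 -0.02  1.23  0.   -0.07]
button 824 [-0.00080373  0.0029161   0.13837469] [-0.00988397 -0.00977339  0.13357452] [0.01119354 0.01491293 0.14034754]
((2.3251917362213135, 2.5922024250030518), 12.746182441711426) 0.1383902981146713
side tilt deg(y) 1.3281507849513117 xt -0.15387896684712316 z0 0.0709482657532812 n 539 y ends [-0.11392875 -0.11226992  0.07769876  0.07975532] block y [-0.00131092  0.03497391  0.05062195] x -0.013785902470239421 0.013963154387745714
scene tilt deg(y) 1.3657868839229694 xt 0.6740371315485278 z0 0.07123990586357125 n 398 y ends [-0.11261913 -0.11107557  0.0780674   0.07963244] block y [-0.00057878  0.03461522  0.04793165] x -0.013907010842789221 0.01397508631588306
side bench tilt y,x [-0.03225543 -0.064432  ] 2.057898370639866e-05
scene bench tilt y,x [-0.03029626 -0.08271762] 0.0003529007052086805
```

View pics/w7.png

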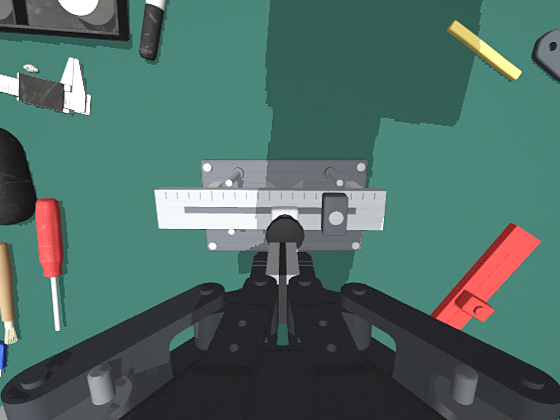

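Request:
send_rows(
  moves=[
    [-0.003,0.001,0,0],
    [0,0,0.02,0],
    [0,0,0.01,0],
    [0,0,0,0],
    [0,0,0,0],
  ],
)

```text
clock: 10.4
eef_pos: [0.53, 0.02, 0.1116]
tool_rot: [-0.052, 0.999, 0.0, -0.0]
ft_force: [-0.1, 0.1, 0.1]
grip_width: 0.0
```

```bash
python3 -c "
from h import *
st()
for i in range(4):beam('side','s8');beam('scene','c8')
a=cv2.imread('pics/s8.png');c=cv2.imread('pics/c8.png')
cv2.imwrite('pics/z8.png',np.vstack([np.hstack([cv2.resize(a[165:285,235:355],(400,400)),cv2.resize(c[165:285,225:345],(400,400))])]))
"
```

```text
t 10.4 p [0.53   0.02   0.1116] stand [0.0013 0.0025 0.1116] xang -174.0 z [-7.e-04 -0.e+00 -1.e+00] F [-0.06  0.09  0.14] w 0.0 j [ 0.04  0.35 -0.06  1.16  0.   -0.07]
side tilt deg(y) 1.2303380145715925 xt -0.1373041071313667 z0 0.0707636582420017 n 551 y ends [-0.11528016 -0.11302436  0.07764867  0.07993389] block y [-0.00110518  0.03426738  0.0506936 ] x -0.013986358103876906 0.013928268336701076
scene tilt deg(y) 1.3081056326274465 xt 0.6571069205326505 z0 0.0712072741940822 n 390 y ends [-0.1124065  -0.11122413  0.07829082  0.07942354] block y [-0.00042704  0.03474115  0.05115096] x -0.013988009999801796 0.01388902801821736
side tilt deg(y) 1.2419414187086277 xt -0.3376806939713493 z0 0.07085740085695046 n 549 y ends [-0.11426714 -0.11212931  0.07739637  0.07956049] block y [-0.0020706   0.03416705  0.05030089] x -0.013979015113841567 0.013956594498954597
scene tilt deg(y) 1.2582219034781235 xt 0.590088644277559 z0 0.07122748060335972 n 403 y ends [-0.11319041 -0.11132986  0.07708938  0.07993341] block y [-0.00108778  0.03461121  0.04815151] x -0.013960439658020216 0.0139918499
[... 260 characters left out ...]
y) 1.345738266860064 xt 0.5214575084500465 z0 0.07125140824170023 n 397 y ends [-0.11195617 -0.11009051  0.0786306   0.07960223] block y [-0.00127116  0.03427026  0.04888082] x -0.013937063875481187 0.013914103628182312
side tilt deg(y) 1.2361281476903065 xt 0.38246681836045454 z0 0.07078641081633721 n 559 y ends [-0.11295319 -0.11214197  0.0772083   0.07971678] block y [-0.00151954  0.03596065  0.04879989] x -0.013999366054061147 0.01397016846925194
scene tilt deg(y) 1.2668257142907493 xt 0.18659209266089755 z0 0.07122054614724158 n 382 y ends [-0.11242117 -0.11152426  0.0783173   0.07900615] block y [3.20887736e-05 3.44742320e-02 5.15673280e-02] x -0.013995824400715664 0.013989669590722266
```

View pics/z8.png

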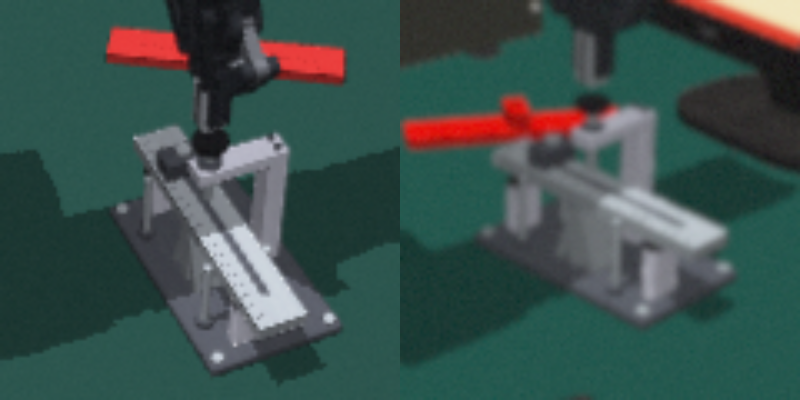

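Request:
send_rows(
  moves=[
    [0,0,0.01,0],
    [0,0,0.003,0],
    [0,0,0.002,0],
    [0,0,0.002,0],
    [0,0,0,0],
  ],
)

```text
clock: 11.3
eef_pos: [0.5299, 0.0197, 0.0946]
tool_rot: [-0.052, 0.999, -0.0, -0.0]
ft_force: [-1.4, -0.1, 3.1]
grip_width: -0.0003
```

```bash
python3 -c "
from h import *
st();beam('side','s9')"
```

```text
t 11.3 p [0.5299 0.0197 0.0946] stand [0.0012 0.0022 0.0946] xang -174.03 z [-4.e-04 -1.e-04 -1.e+00] F [-1.4  -0.14  3.12] w -0.0003 j [ 0.04  0.36 -0.09  1.12 -0.   -0.07]
side tilt deg(y) 1.3290024354177343 xt -0.35942509779430093 z0 0.07091752437784904 n 553 y ends [-0.11377833 -0.1115343   0.07802923  0.07981808] block y [-0.00303105  0.03256154  0.04724456] x -0.013919953621867534 0.013960464163700661
```

Request:
send_rows(
  moves=[
    [0,0,0.002,0],
    [0,0,0.002,0],
    [0,0,0.0015,0],
    [0,0,0,0],
  ],
)

```text
clock: 11.75
eef_pos: [0.5302, 0.0197, 0.0907]
tool_rot: [-0.052, 0.999, -0.0, 0.0]
ft_force: [-4.5, -1.0, 11.8]
grip_width: 0.0003
```

```bash
python3 -c "
from h import *
st();beam('side','s10')"
```

```text
t 11.75 p [0.5302 0.0197 0.0907] stand [0.0014 0.0021 0.0907] xang -174.03 z [ 1.e-03 -1.e-04 -1.e+00] F [-4.47 -0.99 11.84] w 0.0003 j [ 0.04  0.37 -0.1   1.11 -0.   -0.07]
side tilt deg(y) 1.3608841749361058 xt 0.7490232210435632 z0 0.07081747821841029 n 539 y ends [-0.11368091 -0.11239718  0.07783031  0.07890989] block y [-0.00304988  0.03310115  0.05025188] x -0.01392879957267385 0.013955867546611165
```

```bash
python3 -c "
from h import *
snap('scene','c10');o,M=st();a,d=snap('wrist','w10')
def cr(f,r): 
  a=cv2.imread('pics/%s.png'%f);return cv2.resize(a[r[0]:r[0]+60,r[1]:r[1]+60],(380,280),interpolation=0)
cv2.imwrite('pics/z10.png',np.vstack([np.hstack([cr('s8',(185,270)),cr('s10',(185,270))]),np.hstack([cr('c8',(175,255)),cr('c10',(175,255))])]))
"
```

```text
t 11.85 p [0.5302 0.0197 0.0907] stand [0.0014 0.0021 0.0907] xang -174.03 z [ 0.001 -0.    -1.   ] F [-5.42 -0.57 10.88] w 0.0001 j [ 0.04  0.37 -0.1   1.11 -0.   -0.07]
```

View pics/z10.png

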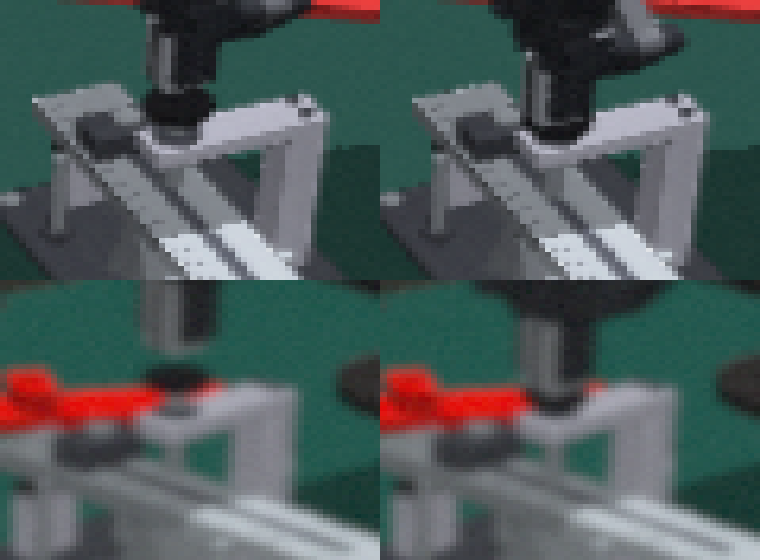

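View pics/w10.png

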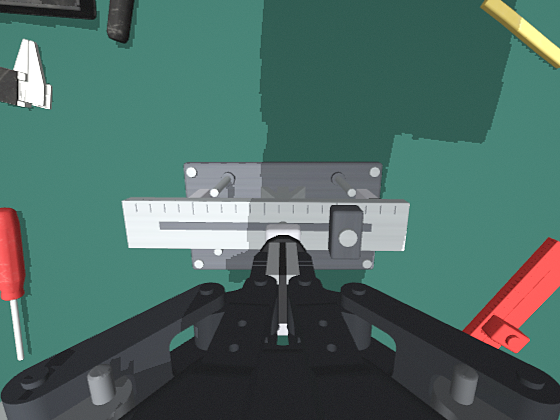

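Request:
send_rows(
  moves=[
    [0,0,-0.003,0],
    [0,0,-0.004,0],
    [0,0,-0.005,0],
    [0,0,-0.01,0],
    [0,0,-0.03,0],
    [0,0,-0.04,0],
    [0,0,0,0],
    [0,0,0,0],
    [0,0,0,0],
    [0,0,0,0],
  ],
)

```text
clock: 12.9
eef_pos: [0.5292, 0.0197, 0.1798]
tool_rot: [-0.052, 0.999, 0.0, -0.001]
ft_force: [0.0, 0.1, 0.5]
grip_width: -0.0
```

```bash
python3 -c "
from h import *
o,M=st();beam('side','s11');beam('scene','c11')
d=np.load('pics/s11.npy');q=sf(pts('side',d));m=(np.hypot(q[...,0],q[...,1])<.012)&(q[...,2]>.12)&(q[...,2]<.15);print('button z',np.percentile(q[m][:,2],[50,90]),m.sum())
d=np.load('pics/s0.npy') if 0 else np.load('pics/side0.npy');q=sf(pts('side',d));m=(np.hypot(q[...,0],q[...,1])<.012)&(q[...,2]>.12)&(q[...,2]<.15);print('before',np.percentile(q[m][:,2],[50,90]),m.sum())
def cr(f,r): 
  a=cv2.imread('pics/%s.png'%f);return cv2.resize(a[r[0]:r[0]+100,r[1]:r[1]+100],(400,400))
cv2.imwrite('pics/z11.png',np.hstack([cr('s11',(175,255)),cr('c11',(165,235))]))
"
```

```text
t 12.9 p [0.5292 0.0197 0.1798] stand [0.0004 0.0023 0.1798] xang -174.03 z [-2.8e-03 -1.0e-04 -1.0e+00] F [0.04 0.11 0.47] w -0.0 j [ 0.04  0.31  0.06  1.33  0.   -0.07]
side tilt deg(y) 1.4154165579114821 xt -0.5864465085795902 z0 0.07083037300872616 n 544 y ends [-0.11395319 -0.11167614  0.07767269  0.079232  ] block y [-0.00266946  0.03581371  0.0502659 ] x -0.013956917411498258 0.013872291255616807
scene tilt deg(y) 1.2973058225044867 xt 0.1782231873168485 z0 0.07125197175557269 n 396 y ends [-0.11272346 -0.11080711  0.07752663  0.07951843] block y [-0.00109497  0.03496793  0.05042858] x -0.013995838444176057 0.013919890631205745
button z [0.13652384 0.13782313] 76
before [0.13649103 0.13831079] 69
```

View pics/z11.png

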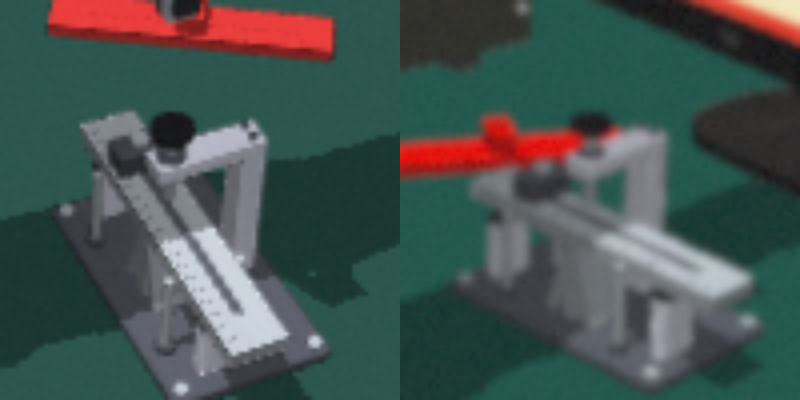

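```bash
python3 -c "
from h import *
print(order.job_done())"
```

```text
the job is handed in; nothing more can be done
None
```

I slid the beam about 36 mm towards its -y end, until it stayed level on the knife edge by itself. I then pressed the punch down onto it and handed the job in at about 13 s. No verdict was reported.

**Balance:** Before and after the punch, with the beam let go, both fixed cameras showed it at rest at about 1.2 to 1.4 degrees, with the -y end slightly low. That is inside the 2-degree limit but not perfectly centred. The cameras read about 0.3 degrees high at the start, so the true tilt may be nearer 1 degree. The beam's middle ended about 13 mm from the edge, and both end rests were clear.

**Punch:** I pressed the button until the force reached about 11.8 N and held it for roughly 0.3 s. The pictures showed the button fully down and the beam's tilt unchanged. After release the button was back at its rest height of about 138 mm, and the arm was clear of everything.

**Problems on the way:**
- **Fingertips:** they sit about 42 mm above the stated TCP. My first push therefore passed over the beam without touching it, and I corrected the height.
- **Last push:** it moved the beam about 10 mm instead of the 5.5 mm I intended, which explains the remaining lean.
- **Sideways force:** the tool showed up to 5 N sideways during the press, with no visible effect.
- **Bystanders:** I never touched the jar or the screwdriver, but I did not measure their positions again.

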